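# Tighten the swivel's lock ring with the pin spanner

### The job

Tighten the lock ring on the round swivel base: take the wide pin spanner with the blue handle from its rest, push both its prongs fully into the ring's two holes, and only then turn the ring clockwise (seen from above) until its red mark points at the yellow line on the base. Leave the spanner standing in the ring, and leave the narrow yellow spanner in its rest.

Things in the scene. Friction and masses are not known exactly. Their poses are not given: they have to be found in the camera images.
- wide_key_grip (a point): Centre of the blue grip (40 mm along x, 16 along y: pinch here, 50 tall) of the loose upright wide pin spanner, 0.15 kg. Below it a steel crossbar, 76 x 20 x 10 mm, underside 35 mm below this point; below that two round prongs, 8 mm thick, 20 mm long, at x = +-30 mm, tips 55 mm below this point. z up; a half turn about z makes no difference. It hangs in a slot of the rest; a 25 mm lift frees it.
- narrow_key_grip (a point): Centre of the yellow grip of the narrow pin spanner: the same tool, but prongs 36 mm apart, which do not fit. It stays in its slot of the fixed grey rest (210 x 56 mm, 24 mm high), whose two slots lie end to end, 100 mm between the spanners' centres, either one first. Both crossbars lie on the top of the rest, along it.
- ring_top (a point): Centre of the top face of the aluminium lock ring (112 mm across, 24 mm thick) on a fixed dark round base (148 mm across); the face is 54.5 mm above the bench. Two 20 mm holes go through it at x = +-30 mm of this frame, which turns with the ring; z up; red mark on the rim at -y. With the prongs fully in, the crossbar lies on this face and the grip's centre is 35 mm above this point.
- lock_ring (a joint): Turn of the lock ring, rad, growing clockwise seen from above. It starts at 0.2 to 0.6; the red mark meets the base's yellow line at 1.30; a stop is at 1.5. It turns stiffly (0.15 N m) and stays where left. The prongs have 6 mm of play all round in the holes, so the spanner turns up to 0.2 rad before the ring follows.
Not all that is in view belongs to the job. What is shaped like the part that bears wide_key_grip but green is not meant.

How it is judged:
On the way, in this order (a step that is already met when the one before it is completed fails the run):
1. both prongs of the blue spanner are fully in the ring's holes before the ring is turned (ring below 0.8 rad) (horizontal distance between wide_key_grip and ring_top below 0.014 m and z of wide_key_grip in the frame of ring_top between 0.028 and 0.042 m and angle between the x axis of wide_key_grip and the x axis of ring_top, either way round below 0.35 rad and angle between wide_key_grip's own z axis and vertical below 0.2 rad and value of joint lock_ring below 0.8 rad), for 0.1 s.
2. the ring is turned until its red mark points at the yellow line (1.10 rad or more), the prongs still in the holes (horizontal distance between wide_key_grip and ring_top below 0.014 m and z of wide_key_grip in the frame of ring_top between 0.028 and 0.042 m and angle between the x axis of wide_key_grip and the x axis of ring_top, either way round below 0.35 rad and angle between wide_key_grip's own z axis and vertical below 0.2 rad and value of joint lock_ring above 1.1 rad), for 0.1 s.
At the end, for the whole second after the job is handed in: The red mark is at the yellow line (ring at 1.30 rad within 0.2); the blue spanner stands released, upright within 0.2 rad, both prongs in the holes: centred within 14 mm, aligned within 0.35 rad, crossbar within 7 mm of the ring; the yellow spanner within 30 mm of its start (all of step 2 and value of joint lock_ring below 1.52 rad and distance of narrow_key_grip from where it was at the start of the episode below 0.03 m); the robot touches nothing.
It fails at once if the yellow spanner is moved out of its place in the rest (more than 30 mm) (distance of narrow_key_grip from where it was at the start of the episode above 0.03 m).
It also fails if it takes over 38 s, if anything falls off the work surface, if the arm or the gripper's body presses on something with over 40 N, if the wrist force passes 120 N, or if a joint passes its speed limit or range.

### The arm

A 7-joint arm with a two-finger parallel gripper is mounted at the origin on a cart in front of the work surface, level with it; the furniture and walls round the work are solid. World frame = base frame: x ahead of the robot, y to its left, z up, the work surface at z = 0. Lengths are in m, angles in rad, forces in N, time in s.
With the tool pointing down it reaches from about 0.4 to 0.85 m from the base axis. Payload 6.9 kg.
Tool frame: the origin (TCP) lies midway between the tips of the shut fingers; the grasp point (between the pads) lies behind it (ctrl.pinch_z is the z of the grasp point in the tool frame, in m); z points along the fingers, y is the direction in which the jaws open and shut (so a half turn about z gives the same grasp; the last joint's range is limited). The gripper opens to 85 mm and grips with 20 to 120 N. Pads are 22 mm wide; open, the fingers measure 114 mm over their backs; the gripper's body (76 mm by 85 mm) begins 54 mm behind the grasp point. The pads swing forward as they close: fully open they stand 13 mm farther back than shut.
Start: joints at [-1.149, 0.507, -0.238, 1.5, 0.126, 1.149, -0.155], TCP at [0.195, 0.594, 0.204] pointing down, gripper open.
Joint ranges: [-3.08, 3.08], [-0.24, 2.05], [-1.43, 1.35], [0, 2.5], [-1.52, 4.66], [0.17, 1.96], [-2.89, 2.89]. Speed limits (rad/s): [2.39, 2.39, 3.14, 3.14, 3.14, 3.14, 3.14].

### API

Orientations are given as a unit quaternion [w, x, y, z].
In Python, from station import ctrl, get_state, vision, ticket, models gives the robot as it stands. Calls block until the motion is done:
- ctrl.movep(position, orientation): joint-space move of the TCP to a pose.
- ctrl.movel(position, frame=None, max_speed=0.15): straight line of the TCP; frame=None keeps the orientation; max_speed is the mean speed in m/s.
- ctrl.set_joints(angles): joint-space move.
- ctrl.ungrasp() and ctrl.close_gripper(force=None): open the fingers fully, or close them until they stop; force is the grip in N (None keeps the last).
- ctrl.pause(seconds).
- ctrl.ik(position, orientation): joint angles nearest the present ones, or None.
- get_state(): the state.
- vision.grab_frame(name): name is "scene" or "top" or "wrist"; returns (picture, depth): 400x640x3 uint8, blue, green, red; 400x640 float32, m along the optical axis (not along the pixel's ray), 0 where there is no reading.
- vision.camera_info(name): a dict with "mtx" (3x3 intrinsics, pixels), "R" (3x3) and "t" (3): a world point X has camera coordinates R X + t; the wrist camera has in their place "hand_eye" (4x4, takes a point from camera to tool coordinates, whose origin is the TCP and whose axes are the flange's). Camera axes: x right, y down, z forward; pixel columns grow to the right and rows downward; lengths in m; the calibration is good to about 2 mm. A picture is of the moment at which its call begins: read the wrist's pose just before it. camera_info takes no time and is no camera call.
A pose or a line that the arm cannot do raises ctrl.Unreachable and nothing moves.
- ticket.close_job(): hands the job in, once; it reports no verdict.
Trained networks look in the newest picture that a camera, given by its name, has taken for a name from the list of things; names that differ only in an ending like _2 or _b are one class to them, and where a whole thing is asked for, a point or a joint stands for the part that bears it (a point fixed in the world has none). Each returns a list of dicts, best first, with "p" (0 to 1); they miss things now and then, are a little off and sometimes report something else, mostly with a low value. They report only what shows in the picture. A call takes as long as a camera call. They do not tell look-alikes from the thing itself.
- models.recognise(camera, target): "point" ([column, row] in pixels, amid what is visible of it).
- models.masks_of(camera, target): "mask" (400x640 bool, what is visible of it) and "point" ([column, row] in pixels, amid what is visible of it).
The state is a dict: "time": time; "qpos": joint angles; "qd": joint speeds; "tau": joint torques, N m; "tcp_pos": TCP position; "eef_rot": TCP orientation; "contact_force": force on the tool from outside, world axes, zero at the start; "wrist_torque": the same for the moment, N m; "width": finger opening in m.
Only numpy, scipy, OpenCV 4.12 (cv2) and the standard library are available. Lean on these libraries where they do the work, as an engineer would, in place of code of your own. Each camera call takes 0.05 s, during which the arm holds its last target. There are 200 camera calls.

## Working session

There is one attempt and no reset: what is moved stays moved. The work goes in short steps, each a Python script; the robot and the scene stay as the last script left them, time stands still between calls to the robot, and variables do not carry over. Pictures are saved under pics/ and viewed, and the job is handed in when it is done.

```bash
mkdir -p pics; ls; python3 - <<'E'
from station import ctrl,get_state,vision
import cv2
for n in("scene","top","wrist"):
    im,d=vision.grab_frame(n); cv2.imwrite(f"pics/a_{n}.png",im)
    c=vision.camera_info(n); print(n,{k:v for k,v in c.items()})
s=get_state();print(s,ctrl.pinch_z)
E
```

```text
pics
scene {'mtx': array([[374.92401236,   0.        , 321.82541061],
       [  0.        , 374.92401236, 198.90164085],
       [  0.        ,   0.        ,   1.        ]]), 'R': array([[ 0.72597447, -0.68744248,  0.01959356],
       [-0.43518438, -0.48126481, -0.76091967],
       [ 0.53251819,  0.54388144, -0.64855019]]), 't': array([-0.28500202,  0.36613626,  0.518808  ])}
top {'mtx': array([[373.00342565,   0.        , 316.78840602],
       [  0.        , 373.00342565, 199.07710205],
       [  0.        ,   0.        ,   1.        ]]), 'R': array([[-0.01550849, -0.999764  ,  0.0152129 ],
       [-0.98010457,  0.01218904, -0.19810721],
       [ 0.19787503, -0.01798257, -0.98006229]]), 't': array([0.18632864, 0.55458679, 0.80750762])}
wrist {'mtx': array([[354.88327803,   0.        , 321.22695187],
       [  0.        , 354.88327803, 192.85119885],
       [  0.        ,   0.        ,   1.        ]]), 'hand_eye': array([[-9.24336002e-04, -9.58225407e-01, -2.86012615e-01,
         7.37232763e-02],
       [ 9.99998991e-01, -5.77086759e-04, -1.29838985e-03,
        -1.37711602e-03],
   
[... 164 characters left out ...]
]])}
{'time': 0.15, 'qpos': array([-1.14851049,  0.50816107, -0.23754942,  1.50087934,  0.12573758,
        1.14889097, -0.15476805]), 'qd': array([ 0.00031689, -0.00329806, -0.00012036, -0.00335422, -0.0019007 ,
        0.00066622,  0.00028258]), 'tau': array([-2.88259456e-03, -6.21003914e+01, -2.18943805e+00, -2.49838650e+01,
        1.26516604e-02,  9.22503008e-03, -1.28857224e-05]), 'tcp_pos': array([0.1946418 , 0.59349624, 0.20342781]), 'eef_rot': array([-8.29892714e-05,  1.57703182e-01,  9.87486330e-01, -6.68510877e-04]), 'contact_force': array([-0.58652534, -0.04267043, -0.22450974]), 'wrist_torque': array([ 0.04992048, -0.00543668,  0.04556572]), 'width': 0.08559528293394776} -0.0187
```

View pics/a_scene.png

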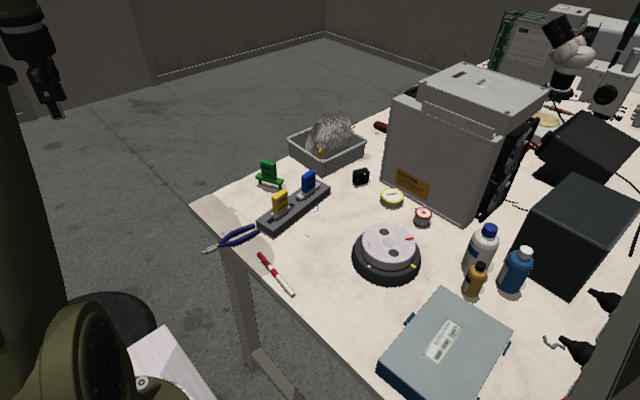

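View pics/a_top.png

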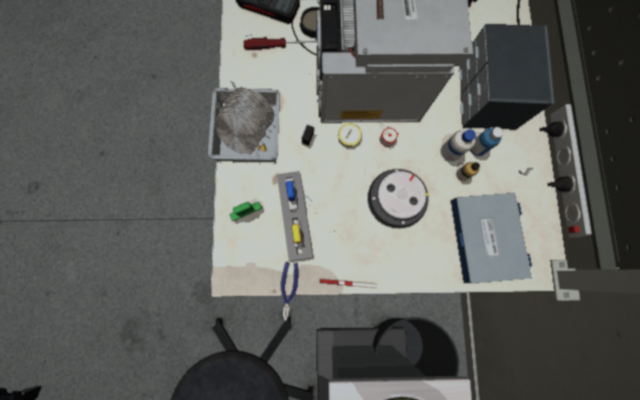

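```bash
python3 - <<'E'
from station import models
for c in("top","scene"):
  for n in("wide_key_grip","narrow_key_grip","ring_top"):
    print(c,n,[(r["point"],round(r["p"],2)) for r in models.recognise(c,n)])
E
```

```text
top wide_key_grip [([245.0, 212.1], 0.89), ([292.1, 195.2], 0.77)]
top narrow_key_grip []
top ring_top [([403.4, 194.9], 0.73), ([295.2, 236.2], 0.7)]
scene wide_key_grip [([310.8, 185.1], 0.92), ([269.8, 173.3], 0.88)]
scene narrow_key_grip [([280.1, 203.4], 0.79)]
scene ring_top [([386.7, 246.9], 0.97)]
```

The scene picture shows the blue spanner at (309,182), yellow at (280,203) and the green decoy at (268,172). The top picture has blue at (291,191), yellow at (297,235), and the ring at (400,195) with its red mark at about (411,177). Next I'll triangulate roughly, then look with the wrist camera.

```bash
cat > h.py <<'E'
import numpy as np,cv2
from scipy.spatial.transform import Rotation as Ro
from station import ctrl,get_state,vision,ticket,models
def cam(n):
    """K, R, t (world->camera); wrist from the present pose"""
    c=vision.camera_info(n)
    if n!="wrist": return c["mtx"],c["R"],c["t"]
    s=get_state(); w,x,y,z=s["eef_rot"]
    T=np.eye(4);T[:3,:3]=Ro.from_quat([x,y,z,w]).as_matrix();T[:3,3]=s["tcp_pos"]
    M=np.linalg.inv(T@c["hand_eye"]); return c["mtx"],M[:3,:3],M[:3,3]
def tri(c1,p1,c2,p2):
    P=[c[0]@np.c_[c[1],c[2]] for c in(c1,c2)]
    X=cv2.triangulatePoints(P[0],P[1],np.float64(p1),np.float64(p2)).ravel(); return X[:3]/X[3]
def onz(c,p,z):
    d=c[1].T@np.linalg.solve(c[0],[*p,1]); o=-c[1].T@c[2]; return o+d*(z-o[2])/d[2]
def proj(c,X):
    q=c[0]@(c[1]@X+c[2]); return q[:2]/q[2]
def down(yaw):
    """tool pointing down, jaw axis (tool y) at angle yaw in world"""
    y=np.array([np.cos(yaw),np.sin(yaw),0]);z=np.array([0,0,-1.])
    q=Ro.from_matrix(np.c_[np.cross(y,z),y,z]).as_quat(); return np.r_[q[3],q[:3]]
E
python3 - <<'E'
from h import *
a,b=cam("top"),cam("scene")
for n,p,q in(("blue",(291,191),(309,182)),("yellow",(297,235),(280,203)),("ring",(401,194),(389,244))):
    X=tri(a,p,b,q);print(n,X.round(3),np.hypot(*X[:2]).round(3))
im=cv2.imread("pics/a_top.png")[140:280,220:460]
cv2.imwrite("pics/zt.png",cv2.resize(im,None,fx=3.3,fy=3.3,interpolation=2))
s=get_state();q=s["eef_rot"];m=Ro.from_quat([*q[1:],q[0]]).as_matrix();print(m.round(2))
E
```

```text
blue [0.575 0.239 0.056] 0.623
yellow [0.474 0.225 0.056] 0.525
ring [ 0.568 -0.019  0.045] 0.568
[[-0.95  0.31 -0.  ]
 [ 0.31  0.95 -0.  ]
 [-0.   -0.   -1.  ]]
```

View pics/zt.png

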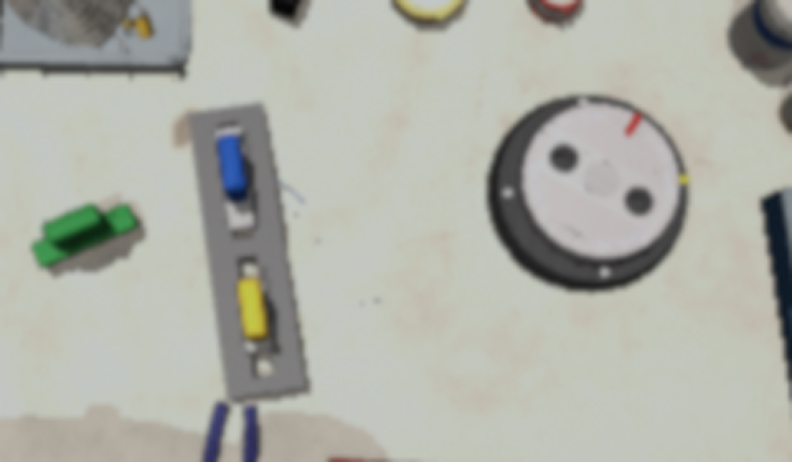

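View pics/a_wrist.png

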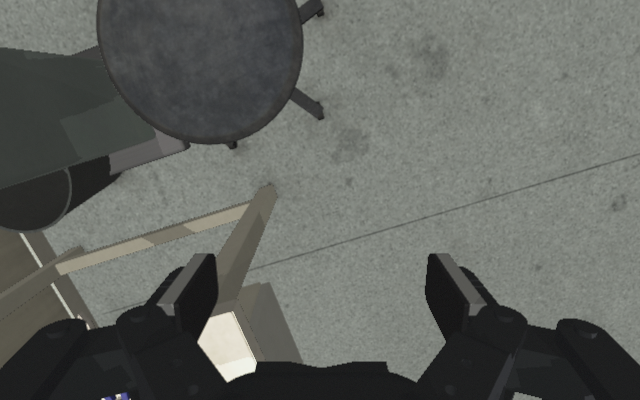

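The zoomed top picture puts the holes at (563,157) and (639,200), the red mark at (634,123) and the yellow line at (684,180), so the ring's x axis lies at about 1.04 rad and the ring at about 0.4. The wrist picture shows only the floor. I'll take wrist views of the spanner and the ring, two of each.

```bash
python3 - <<'E'
from h import *
import pickle
V={}
def look(n):
    c=cam("wrist"); im,d=vision.grab_frame("wrist"); cv2.imwrite(f"pics/{n}.png",im); V[n]=c
for n,p,yaw in(("b1",(.545,.239,.19),1.71),("b2",(.60,.20,.19),1.71),("r2",(.60,-.02,.18),1.85),("r1",(.54,-.02,.18),1.85)):
    ctrl.movep(p,down(yaw)) ; look(n); s=get_state(); print(n,s["time"],s["qpos"].round(2),s["tcp_pos"].round(3))
pickle.dump(V,open("V.pkl","wb"))
for a,b in(("b1","b2"),("r1","r2")):
    cv2.imwrite(f"pics/{a}{b}.png",cv2.resize(np.hstack([cv2.imread(f"pics/{a}.png"),cv2.imread(f"pics/{b}.png")]),(800,250),interpolation=3))
for yaw in(2.61,2.3,2.0,1.7,1.45): print(yaw,ctrl.ik((.568,-.019,.07),down(yaw)))
E
```

```text
b1 2.3167 [-0.3   0.47 -0.25  1.6   0.13  1.08  1.13] [0.544 0.24  0.19 ]
b2 2.7417 [-0.22  0.53 -0.24  1.5   0.13  1.13  1.23] [0.6   0.201 0.19 ]
r2 3.675 [ 0.15  0.49 -0.26  1.6   0.14  1.06  1.71] [ 0.6   -0.017  0.18 ]
r1 4.075 [ 0.18  0.4  -0.27  1.76  0.12  1.    1.71] [ 0.541 -0.018  0.181]
2.61 [ 0.24903408  0.58038091 -0.40141744  1.82459683  0.30408214  0.79742105
  2.30214396]
2.3 [ 0.20744361  0.57266023 -0.33556774  1.82515084  0.25494755  0.78602666
  2.04018408]
2.0 [ 0.1666096   0.56670712 -0.27165076  1.82569875  0.20697673  0.7767547
  1.7871497 ]
1.7 [ 0.1253982   0.56222523 -0.20768961  1.82625472  0.15869741  0.76918234
  1.53447605]
1.45 [ 0.09090263  0.55959627 -0.15444915  1.82672164  0.11829854  0.76415093
  1.32411963]
```

View pics/b1b2.png

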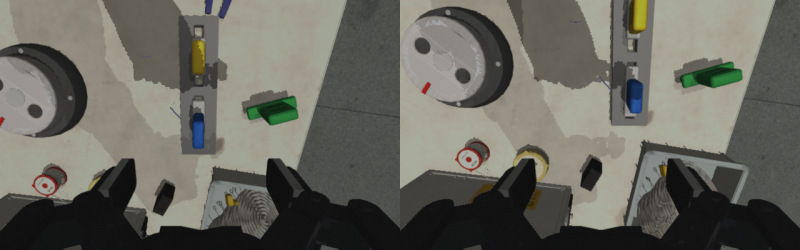

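View pics/r1r2.png

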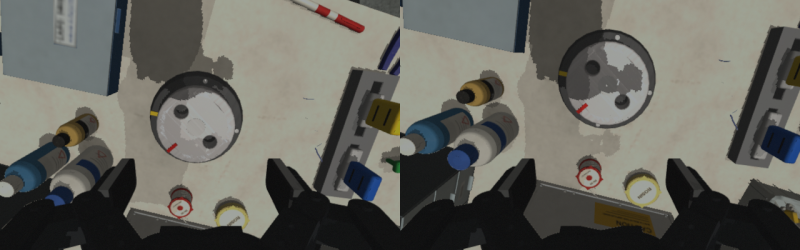

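Both pairs show their targets: blue spanner at (198,130) and (635,96) in the side-by-side, ring at about (196,118) and (607,78). I'll zoom for precise pixels.

```bash
python3 - <<'E'
from h import *
for n,(x,y) in {"b1":(270,150),"b2":(335,90),"r1":(230,105),"r2":(245,40)}.items():
    im=cv2.imread(f"pics/{n}.png")[y:y+150,x:x+190]; 
    cv2.imwrite(f"pics/z{n}.png",cv2.resize(im,None,fx=2.1*1,fy=2.1,interpolation=cv2.INTER_CUBIC))
r=[cv2.imread(f"pics/z{n}.png") for n in("b1","b2","r1","r2")]
o=np.vstack([np.hstack(r[:2]),np.hstack(r[2:])]);cv2.imwrite("pics/zz.png",o);print(o.shape)
E
```

```text
(630, 798, 3)
```

View pics/zz.png

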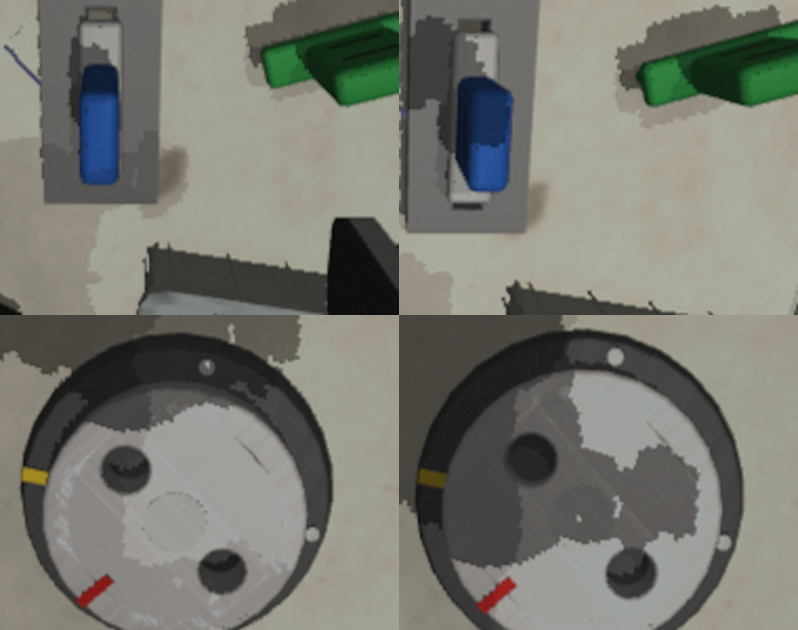

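The zoom shows the blue grip's top face centred at (100,139) and (491,141), and the ring holes at (126,470) and (222,571) in the first view, (530,460) and (631,573) in the second.

```bash
python3 - <<'E'
from h import *
import pickle
V=pickle.load(open("V.pkl","rb"))
O={"b1":(270,150),"b2":(335,90),"r1":(230,105),"r2":(245,40)}
f=lambda n,p:np.array(O[n])+(np.array(p)+.5)/2.1-.5
def T(a,p,b,q):
    X=tri(V[a],f(a,p),V[b],f(b,q)); e=[proj(V[n],X)-f(n,r) for n,r in((a,p),(b,q))]; return X,np.abs(e).max()
X,e=T("b1",(100,139),"b2",(92,141));print("blue top",X.round(4),e, [onz(V[n],f(n,p),.084).round(4) for n,p in(("b1",(100,139)),("b2",(92,141)))])
e1=[onz(V["b1"],f("b1",p),.084) for p in((100.5,93),(100.5,184))];d=e1[0]-e1[1];print("axis",np.arctan2(d[1],d[0])+np.pi,np.linalg.norm(d))
e1=[onz(V["b1"],f("b1",p),.024) for p in((160,10),(157,203),(40,10),(45,203))];
for i in(0,2): d=e1[i]-e1[i+1];print("rest axis",np.arctan2(d[1],d[0])+np.pi)
H=[]
for p,q in(((126,155),(131,145)),((222,256),(232,258))):
    X,e=T("r1",p,"r2",q);H.append(X);print("hole",X.round(4),e,[onz(V[n],f(n,r),.0545).round(4) for n,r in(("r1",p),("r2",q))])
G=[np.mean([onz(V[n],f(n,r),.0545) for n,r in(("r1",p),("r2",q))],0) for p,q in(((126,155),(131,145)),((222,256),(232,258)))]
d=G[1]-G[0];c=(G[0]+G[1])/2;print("ring c",c,"ax",np.arctan2(d[1],d[0]),np.linalg.norm(d))
m=onz(V["r1"],f("r1",(85,600-315)),.0545);y=onz(V["r1"],f("r1",(35,476-315)),.03)
print("red ang",np.arctan2(*(m-c)[[1,0]]),np.hypot(*(m-c)[:2]),"yellow",np.arctan2(*(y-c)[[1,0]]),np.hypot(*(y-c)[:2]))
E
```

```text
blue top [0.5735 0.2402 0.0825] 0.08203254884151079 [array([0.5729, 0.24  , 0.084 ]), array([0.5733, 0.24  , 0.084 ])]
axis 0.1369759965608166 0.038224786710762175
rest axis 0.14440201897850313
rest axis 0.13941763045018307
hole [ 0.5484 -0.0446  0.0546] 0.29026087086930374 [array([ 0.5485, -0.0443,  0.0545]), array([ 0.5485, -0.0448,  0.0545])]
hole [0.5801 0.0063 0.0547] 0.03142927600765688 [array([0.5801, 0.0064, 0.0545]), array([0.5801, 0.0063, 0.0545])]
ring c [ 0.5642885 -0.0191096  0.0545   ] ax 1.0145179051187336 0.059945353515738015
red ang -0.5470783009495248 0.052949561762515696 yellow -1.4966083880550367 0.0640287184795213
```

All values are consistent: grip top 82.5 mm (84 expected), holes at 54.6 mm and 60 mm apart, start angle about 0.35. Grasping now.

```bash
python3 - <<'E'
from h import *
q=down(.139+np.pi/2)
ctrl.movep((.573,.240,.15),q)
ctrl.movel((.573,.240,.044),max_speed=.1)
ctrl.close_gripper(force=60)
s=get_state();print(s["width"],s["contact_force"].round(1),s["tcp_pos"].round(4),s["time"])
ctrl.movel((.573,.240,.16),max_speed=.12)
s=get_state();print(s["width"],s["contact_force"].round(1),s["tcp_pos"].round(4))
ctrl.movep((.5643,-.0191,.16),down(1.015+np.pi/2))
c=cam("wrist");im,_=vision.grab_frame("wrist");s=get_state();print(s["tcp_pos"].round(4),s["time"],s["qpos"].round(2))
cv2.imwrite("pics/c_w.png",im);np.savez("cw.npz",K=c[0],R=c[1],t=c[2])
im,_=vision.grab_frame("scene");cv2.imwrite("pics/c_s.png",im)
E
```

```text
0.014537294061815685 [0.2 1.3 3.1] [0.5731 0.2404 0.0443] 6.9583
0.014281161479324418 [-0.4 -0.4 -2.4] [0.5725 0.2397 0.1591]
[ 0.5645 -0.0174  0.1599] 9.2167 [ 0.31  0.48 -0.49  1.73  0.26  1.    2.31]
```

View pics/c_w.png

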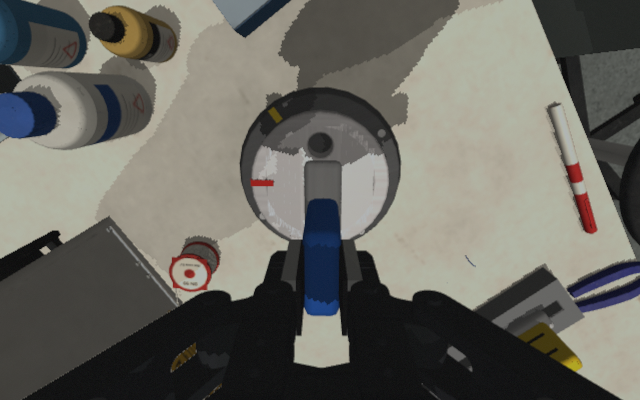

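View pics/c_s.png

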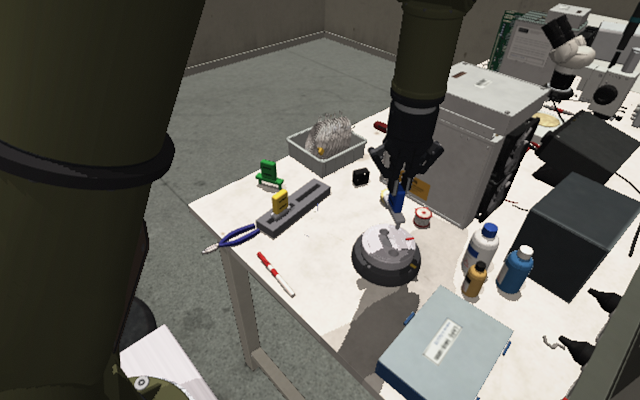

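The spanner is held upright (blue grip at (321,255), bar end at (322,161)), and a ring hole shows in line at (320,143). I'll check the bar end position, then go just above the ring and look.

```bash
python3 - <<'E'
from h import *
z=np.load("cw.npz");c=(z["K"],z["R"],z["t"])
X=onz(c,(322,161),.150);d=X[:2]-[.5645,-.0174];print("bar end from tcp",np.linalg.norm(d),np.arctan2(d[1],d[0])+np.pi)
ctrl.movel((.5643,-.0191,.104),max_speed=.12);ctrl.pause(.3)
c=cam("wrist");im,_=vision.grab_frame("wrist");s=get_state();print(s["tcp_pos"].round(4),s["contact_force"].round(1),s["time"])
o=im[60:260,220:420];a=cv2.resize(o,(400,400),interpolation=2)
np.savez("cw2.npz",K=c[0],R=c[1],t=c[2])
im,_=vision.grab_frame("scene");b=cv2.resize(im[180:290,335:445],(400,400),interpolation=2)
cv2.imwrite("pics/d.png",np.hstack([a,b]))
E
```

```text
bar end from tcp 0.0384566856051815 0.9976309697323575
[ 0.5646 -0.0191  0.1045] [-0.1  0.1 -1.4] 10.2333
```

View pics/d.png

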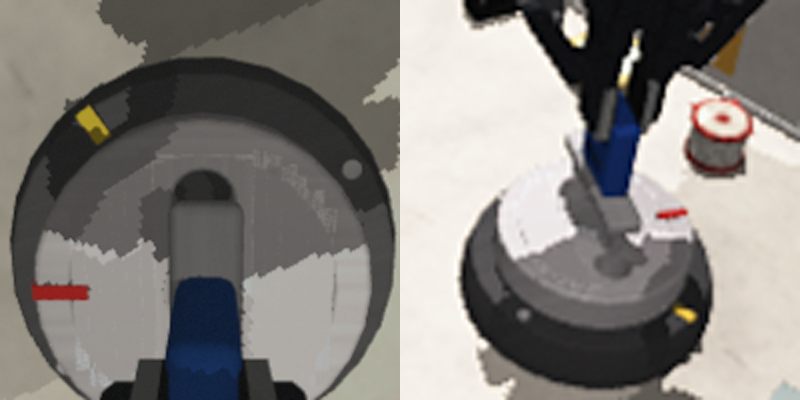

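The bar is centred on the hole line and its end is 38.5 mm from the TCP (38 expected), so the fit is good. I'll descend in steps and watch the force.

```bash
python3 - <<'E'
from h import *
for z in(.094,.085,.079,.0765,.0755,.0745):
    ctrl.movel((.5643,-.0191,z),max_speed=.06)
    s=get_state();f=s["contact_force"];print(z,s["tcp_pos"].round(4),f.round(1),round(s["time"],2))
    if f[2]>12: break
c=cam("wrist");im,_=vision.grab_frame("wrist");a=cv2.resize(im[60:260,220:420],(400,400),interpolation=2)
im,_=vision.grab_frame("scene");b=cv2.resize(im[180:290,335:445],(400,400),interpolation=2)
cv2.imwrite("pics/e.png",np.hstack([a,b]))
E
```

```text
0.094 [ 0.5638 -0.0192  0.0933] [-0.  -0.2 -2.2] 10.6
0.085 [ 0.5639 -0.0191  0.0844] [ 0.3 -0.1 -1.3] 10.9
0.079 [ 0.564  -0.0191  0.0786] [ 0.7 -1.6 -0.6] 11.15
0.0765 [ 0.5642 -0.0191  0.0764] [ 0.8  0.1 -2.6] 11.4
0.0755 [ 0.5643 -0.0191  0.0755] [ 0.4 -0.1 -2.6] 11.65
0.0745 [ 0.5645 -0.019   0.0748] [0.3 0.4 1.2] 11.9
```

View pics/e.png

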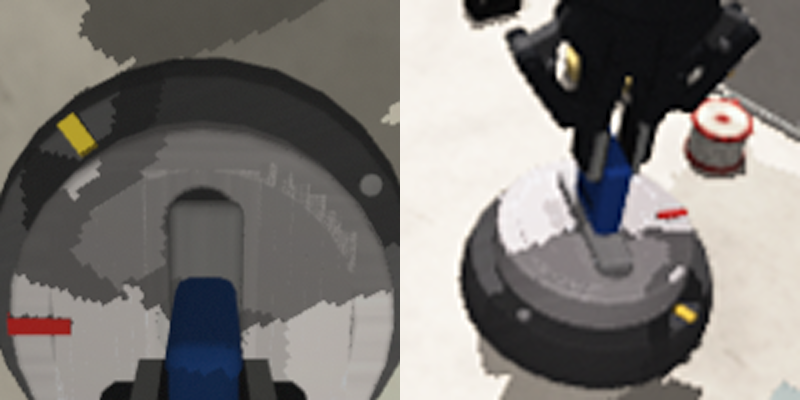

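The bar now lies on the ring and the prongs are in, with the red mark unmoved. Now I turn clockwise in small steps and look near the end.

```bash
python3 - <<'E'
from h import *
y0=1.015+np.pi/2
for a in np.arange(.12,1.09,.12):
    ctrl.movep((.5643,-.0191,.0745),down(y0-a))
s=get_state();print(s["tcp_pos"].round(4),s["contact_force"].round(1),s["wrist_torque"].round(2),s["time"],a)
ctrl.pause(.2)
c=cam("wrist");im,_=vision.grab_frame("wrist");np.savez("cw3.npz",K=c[0],R=c[1],t=c[2]);cv2.imwrite("pics/f_w.png",im)
a=cv2.resize(im[60:260,220:420],(400,400),interpolation=2)
im,_=vision.grab_frame("scene");b=cv2.resize(im[180:290,335:445],(400,400),interpolation=2)
cv2.imwrite("pics/f.png",np.hstack([a,b]))
E
```

```text
[ 0.5641 -0.0184  0.0747] [-1.   0.9  8.1] [ 0.15  0.2  -0.07] 14.25 1.08
```

View pics/f.png

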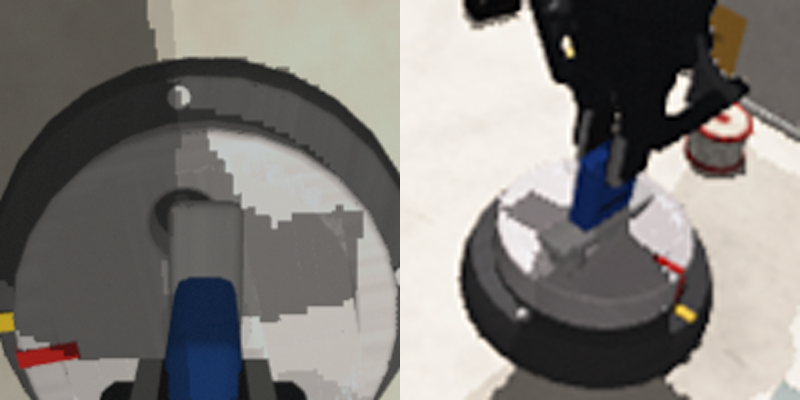

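The red mark, at (48,355), is just short of the yellow line at (5,321). I'll compute what remains.

```bash
python3 - <<'E'
from h import *
z=np.load("cw3.npz");c=(z["K"],z["R"],z["t"]);o=np.array([.5643,-.0191])
r=onz(c,(220+20/2,60+357/2),.0545)[:2]-o; r2=onz(c,(220+78/2,60+350/2),.0545)[:2]-o
y=onz(c,(220+5/2,60+321/2),.03)[:2]-o
for v in(r,r2,y):print(np.arctan2(v[1],v[0]),np.hypot(*v))
E
```

```text
-1.43835501797682 0.05489430412403007
-1.4106011478740768 0.03778386410514549
-1.4963939904260557 0.06524374176465611
```

```bash
python3 - <<'E'
from h import *
y0=1.015+np.pi/2; P=(.5643,-.0191,.0745)
for a in(1.12,1.145,1.08,1.02): ctrl.movep(P,down(y0-a))
ctrl.pause(.2);s=get_state();print(s["tcp_pos"].round(4),s["contact_force"].round(1))
ctrl.ungrasp()
ctrl.movel((.5643,-.0191,.20),max_speed=.12)
ctrl.movep((.50,-.0191,.22),down(y0-1.02));ctrl.pause(.3)
c=cam("wrist");im,_=vision.grab_frame("wrist");np.savez("cw4.npz",K=c[0],R=c[1],t=c[2]);cv2.imwrite("pics/g_w.png",im)
im,_=vision.grab_frame("scene");b=cv2.resize(im[150:290,245:445],(800,560),interpolation=2);cv2.imwrite("pics/g_s.png",b)
s=get_state();print(s["time"],s["contact_force"].round(1),s["width"])
E
```

```text
[ 0.5643 -0.0188  0.0747] [0.  0.2 6.7]
18.4083 [-0.1 -0.2  0.1] 0.08537643906772402
```

View pics/g_w.png

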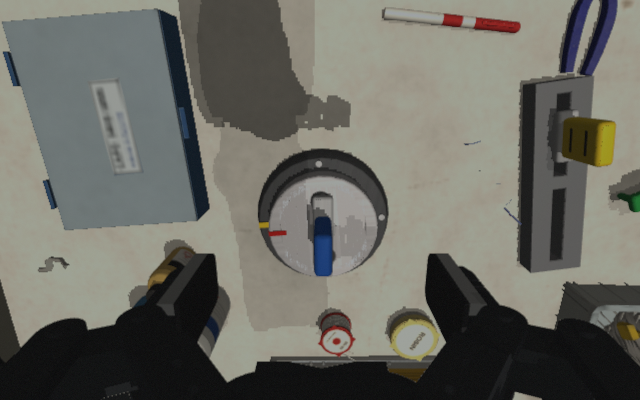

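View pics/g_s.png

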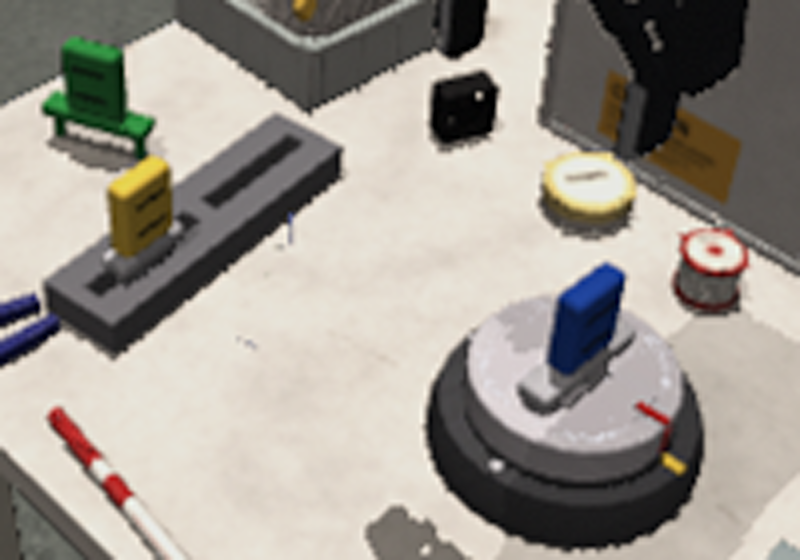

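```bash
python3 - <<'E'
from h import *
z=np.load("cw4.npz");c=(z["K"],z["R"],z["t"]);o=np.array([.5643,-.0191])
for p,h in(((270,234),.0545),((285,233),.0545),((264,226),.03)):
    v=onz(c,p,h)[:2]-o;print(np.arctan2(v[1],v[0]),np.hypot(*v))
ticket.close_job();print(get_state()["time"])
E
```

```text
-1.471396556074612 0.054301697864871684
-1.4582178924500455 0.03892468303114764
-1.4709778907554212 0.06433782242526431
the job is handed in; nothing more can be done
the job is handed in; nothing more can be done
```

The job is handed in: the ring is tightened with its red mark at the yellow line, and the blue spanner stands released in the ring. It took about 18.5 s of the 38 s allowed.

- **What I did:** I took the blue wide spanner from the rest, lowered it until the crossbar lay on the ring, and turned the ring clockwise. I then turned the spanner back about 0.12 rad within the play so it sits roughly centred in the holes, opened the gripper and moved clear.
- **Ring angle:** In the last wrist picture the red mark is at about -1.47 rad in the world frame. The yellow line reads -1.47 there and -1.50 in two earlier views, so the ring is within about 0.03 rad of target.
- **Blue spanner:** In the pictures it stands upright with the crossbar on the ring. I judged this by eye and did not measure its tilt or centring after release.
- **Yellow spanner:** It still stands in its slot in the rest, by eye.
- **Robot:** The gripper is open and clear, with the contact force near zero.

No check failed. The only disagreement was that 0.03 rad spread in the yellow line readings, well inside the 0.2 rad tolerance.

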